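Load the table grill and switch on both zones

TASK

Get the two-zone table grill going: lay every slice of bread from the counter flat on the dark grill plate, none on top of another, and push the two loose control knobs fully down onto the two square spindles, one on each (either fits either), leaving them unturned for now. Only once all slices and both knobs are on, turn both knobs clockwise (seen from above) as far as they go. Do not knock over or push away the jam jar, the salt bowl or the mug.

Things in the scene. Friction and masses are not known exactly. Their poses are not given: they have to be found in the camera images.
- slice0: half slice of toast bread: a stiff slab 80 x 50 x 12 mm, 30 g, brown crust, pale faces, lying flat on the right-hand (-y) part of the counter; same shape either way up. Origin at the centre of the slab (6 mm above what it lies on); x along the 80 mm side, y along the 50 mm side, z through the thickness. Three to five slices are there; absent ones read None
- slice1: another slice, exactly like slice0 (80 x 50 x 12 mm, origin at its centre, x along the 80 mm side, y along the 50 mm side)
- slice2: another slice, exactly like slice0 (80 x 50 x 12 mm, origin at its centre, x along the 80 mm side, y along the 50 mm side)
- slice3: another slice, exactly like slice0 (80 x 50 x 12 mm, origin at its centre, x along the 80 mm side, y along the 50 mm side)
- slice4: another slice, exactly like slice0 (80 x 50 x 12 mm, origin at its centre, x along the 80 mm side, y along the 50 mm side)
- grill_plate (a point): centre of the top face of the dark flat rimless plate, 200 mm (x) by 250 mm (y), 45 mm above the counter, on a fixed steel table grill. The plate stands 5 mm above the steel top around it; the grill body is 240 mm (x) by 360 mm (y), from 215 mm on the -y side of this point to 145 mm on the +y side. z up; x, y along the grill sides
- seat_near (a point): foot of the nearer of two upright square brass spindles, on its axis, on the steel strip beside the plate: 40 mm above the counter, 168 mm to -y and 60 mm to -x of the plate centre. Shaft 16 mm wide, 17 mm high, then a 12 mm wide, 4 mm high lead-in. Axes turn with the spindle: x, y square to its faces, z up. A knob fully home has its origin here
- seat_far (a point): the same for the farther spindle, 168 mm to -y and 60 mm to +x of the plate centre
- control_near (a joint): angle of the nearer spindle (rad), growing clockwise seen from above, stops at 0 and at 1.2 (as far as it goes); starts between 0 and 0.4. At 0 the spindle faces are parallel to the grill sides. It stays where it is left; friction about 0.05 N m
- control_far (a joint): the same for the farther spindle
- knob1: the other knob, exactly like knob0
- knob0: one of two loose knobs, bore down on the counter: black square body 50 x 50 x 24 mm, on it a black disc 58 mm across (24 to 29 mm up), on that a steel grip bar 58 mm long (x), 16 mm wide (y), 29 to 53 mm up. Square bore below, 18.4 mm wide, 24 mm deep, sides along x, y: fits either spindle in any quarter turn, 9 degrees play. 60 to 130 g. Origin: centre of underside, z up
- jam: bystander among the slices: low jam jar, 58 mm across, 58 mm high, 280 g; origin under its centre; leave it alone
- salt: bystander: small white open salt bowl, beyond the slices, 64 mm across, 45 mm high, 250 g; origin under its centre; leave it alone
- mug: bystander: white mug with a handle, 80 mm across, 90 mm high, left of and nearer than the grill; origin under its centre; leave it alone

How it is judged:
By the outcome, as a careful person would: the job done as asked, in the order asked, and still so for the second after the job is handed in, with the robot touching nothing.
Of slice0, slice1, slice2, slice3, slice4 only 3 to 5 are there at a start; the rules pass over those that are not, and their reading is None.
At some moment in a run one of slice0, slice1, slice2, slice3, slice4, knob0, knob1 may be knocked a few centimetres aside while the robot is not near it.
Once in a run the grip may slacken for a moment while it holds something.
It also fails if it takes over 210 s, if anything falls off the work surface, if the arm or the gripper's body presses on something with over 40 N, if the wrist force passes 120 N, or if a joint passes its speed limit or range.

ROBOT

A 6-joint arm with a two-finger parallel gripper is mounted at the origin on the work surface. World frame = base frame: x ahead of the robot, y to its left, z up, the work surface at z = 0. Lengths are in mm, angles in rad, forces in N, time in s.
With the tool pointing down it reaches from about 350 to 975 mm from the base axis. Payload 7.1 kg.
Tool frame: the origin (TCP) lies on the front face of the gripper's body, between the roots of the fingers; the fingertips stand 80 mm ahead of it and the grasp point (between the pads) lies 61 mm ahead of it (env.tips_ahead is the distance from the TCP to the fingertips, in mm); z points along the fingers, y is the line along which they close (so a half turn about z gives the same grasp; the last joint's range is limited). The gripper opens to 88 mm and grips with 3 to 60 N. Pads are 20 mm wide; open, the fingers measure 115 mm over their backs; the gripper's body (75 mm by 178 mm) begins 61 mm behind the grasp point.
Start: joints at [-0.019, 0.423, 1.63, -0, 1.089, -0.019], TCP at [624.984, 0.026, 302.675] pointing down, gripper open.
Joint ranges: [-3, 3], [-0.9, 2.11], [0.09, 2.58], [-1.31, 4.45], [0.11, 2.69], [-2.54, 2.54]. Speed limits (rad/s): [2.39, 2.39, 3.01, 3.14, 3.14, 3.14].

INTERFACE

Orientations are given as a unit quaternion [x, y, z, w].
In Python, from station import env, set_gripper, viewer, workorder gives the robot as it stands. Calls block until the motion is done:
- env.reach(position, orientation): joint-space move of the TCP to a pose.
- env.move_l(position, rot=None, rate=150, f_stop=None): straight line of the TCP; rot=None keeps the orientation; rate is the mean speed in mm/s. With f_stop (N) it stops when the force on the tool has changed by that much, and returns True; else False.
- env.move_joints(angles): joint-space move.
- set_gripper(opening): finger opening in mm; the grip force is fixed at half the most; returns when the fingers have stopped.
- env.hold(seconds).
- env.ik(position, orientation): joint angles nearest the present ones, or None.
- env.read_state(): the state.
- viewer.camera(name): name is "scene" or "side" or "wrist"; returns the picture (420x560x3 uint8, blue, green, red); there is no depth.
- viewer.camera_params(name): a dict with "fx", "fy", "cx", "cy" (pixels), "dist" ([k1, k2, p1, p2, k3] as OpenCV has them; the pictures are not rectified), "pose" (4x4, takes a point from camera to world coordinates); the wrist camera has in their place "tool_from_camera" (4x4, takes a point from camera to tool coordinates, whose origin is the TCP and whose axes are the flange's). Camera axes: x right, y up, looking along -z (the intrinsics and any distortion apply to the point x, -y, -z); pixel columns grow to the right and rows downward; lengths in mm; the calibration is good to about 2 mm. A picture is of the moment at which its call begins: read the wrist's pose just before it. camera_params takes no time and is no camera call.
A pose or a line that the arm cannot do raises env.IKError and nothing moves.
- workorder.sign_off(): hands the job in; it is judged then, once.
The state is a dict: "time_s": time; "qpos": joint angles; "dq": joint speeds; "tau": joint torques, N m; "tool_pos": TCP position; "orientation": TCP orientation; "force": force on the tool from outside, world axes, zero at the start; "wrist_torque": the same for the moment, N m; "width": finger opening in mm; "grip_force": force on a finger pad.
Only numpy, scipy, OpenCV 4.12 (cv2) and the standard library are available. Lean on these libraries where they do the work, as an engineer would, in place of code of your own. Each camera call takes 0.05 s, during which the arm holds its last target. There are 200 camera calls.

## Working session

There is one attempt and no reset: what is moved stays moved. The work goes in short steps, each a Python script; the robot and the scene stay as the last script left them, time stands still between calls to the robot, and variables do not carry over. Pictures are saved under pics/ and viewed, at most 14 in all, crops included, and the job is handed in when it is done.

```bash
ls; mkdir -p pics
python3 - <<'E'
from station import env, set_gripper, viewer, workorder
import cv2
for n in ("scene","side"):
    p=viewer.camera_params(n); print(n,{k:(v.tolist() if hasattr(v,'tolist') else v) for k,v in p.items()})
    cv2.imwrite(f"pics/{n}0.png",cv2.resize(viewer.camera(n),(800,600),interpolation=cv2.INTER_CUBIC))
p=viewer.camera_params("wrist");print(p)
s=env.read_state();print(s['orientation'],s['time_s'],s['width'])
E
```

```text
pics
scene {'fx': 481.0492875734411, 'fy': 481.0492875734411, 'cx': 284.6800425202747, 'cy': 206.0467152464574, 'dist': [-0.02980190866267592, 0.0, 0.0, 0.0, 0.0], 'pose': [[-0.8168905073396617, -0.46736451806737955, 0.3380241208405049, 996.6713366662343], [0.5766160385608325, -0.6762147454577719, 0.458527602331521, 653.4043579619371], [0.014277362948486754, 0.5694769751948949, 0.8218832834594646, 1220.846547519782], [0.0, 0.0, 0.0, 1.0]]}
side {'fx': 392.77875500581456, 'fy': 392.77875500581456, 'cx': 284.42169099683247, 'cy': 210.51744128346246, 'dist': [-0.03831717079283056, 0.0, 0.0, 0.0, 0.0], 'pose': [[0.904620125839294, 0.23517312839331625, -0.35546593030584617, 160.6658894189193], [-0.42608039388407926, 0.5202257758700555, -0.7401490661130276, -730.9182385853364], [0.010859368033537731, 0.8210108049240885, 0.5708093660091892, 640.3608895075073], [0.0, 0.0, 0.0, 1.0]]}
{'fx': 372.9035580859908, 'fy': 372.9035580859908, 'cx': 274.8347255780472, 'cy': 210.0512238534365, 'dist': array([-0.05753825,  0.        ,  0.        ,  0.        ,  0.        ]), 'tool_from_camera': array([[-1.28854281e-04,  9.60949820e-01,  2.76722655e-01,
         7.61232600e+01],
       [ 9.99999683e-01, -9.35231879e-05,  7.90413530e-04,
        -5.49808407e-01],
       [ 7.85427724e-04,  2.76722669e-01, -9.60949503e-01,
        -8.20738606e+01],
       [ 0.00000000e+00,  0.00000000e+00,  0.00000000e+00,
         1.00000000e+00]])}
[ 7.07121506e-01  7.07091703e-01 -4.83275637e-04 -5.15071572e-04] 0.1 87.32876259376869
```

View pics/scene0.png

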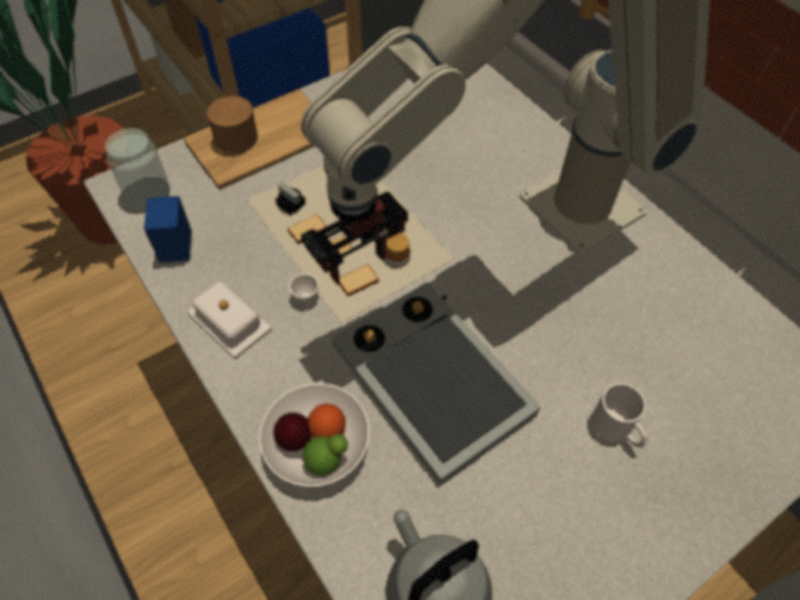

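View pics/side0.png

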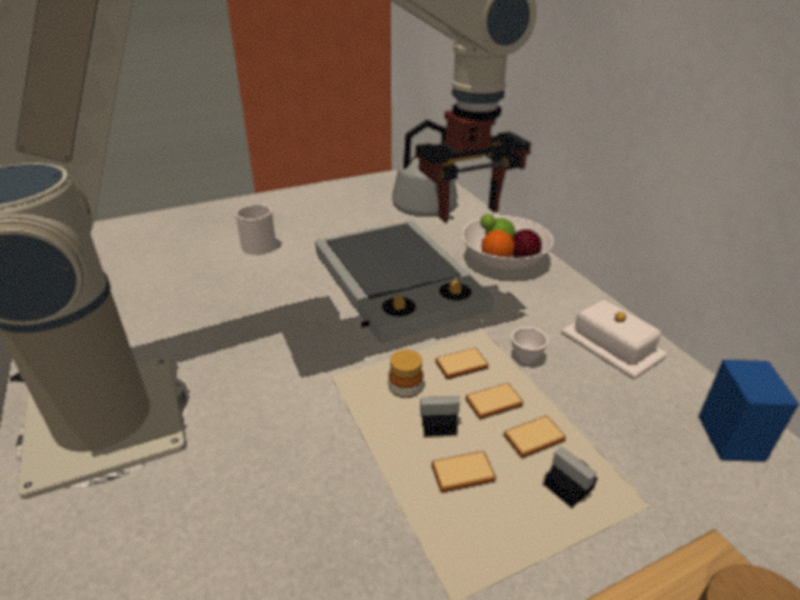

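Side view: four slices at (462,361), (494,399), (535,435), (463,470); knobs at (440,415) and (571,476); jam at (406,372); salt at (529,345); spindles at (400,303) and (456,287). Next I'll take wrist views from above.

```bash
cat > h.py <<'E'
from station import env, set_gripper, viewer, workorder
import cv2, numpy as np
from scipy.spatial.transform import Rotation as R
def cam_pose(n, st=None):
    p=viewer.camera_params(n)
    if n!="wrist": return p, np.array(p['pose'])
    T=np.eye(4); T[:3,:3]=R.from_quat(st['orientation']).as_matrix(); T[:3,3]=st['tool_pos']
    return p, T@np.array(p['tool_from_camera'])
def K(p): return np.array([[p['fx'],0,p['cx']],[0,p['fy'],p['cy']],[0,0,1]])
def pix2w(n,uv,z,st=None):
    p,T=cam_pose(n,st)
    u=cv2.undistortPoints(np.array(uv,float).reshape(-1,1,2),K(p),np.array(p['dist'])).reshape(-1,2)
    d=(T[:3,:3]@np.c_[u[:,0],-u[:,1],-np.ones(len(u))].T).T
    o=T[:3,3]; return o+d*((np.asarray(z)-o[2])/d[:,2])[:,None]
def w2pix(n,P,st=None):
    p,T=cam_pose(n,st); c=(np.atleast_2d(P)-T[:3,3])@T[:3,:3]
    c=c*[1,-1,-1]
    return cv2.projectPoints(c,np.zeros(3),np.zeros(3),K(p),np.array(p['dist']))[0].reshape(-1,2)
def down(yaw):  # yaw = world angle of the closing line (tool y), tool pointing down
    y=np.array([np.cos(yaw),np.sin(yaw),0]); z=np.array([0,0,-1.]); x=np.cross(y,z)
    return R.from_matrix(np.c_[x,y,z]).as_quat()
E
python3 - <<'E'
from h import *
np.set_printoptions(precision=1,suppress=True)
s=800/560
print(pix2w("side",np.array([[462,361],[494,399],[535,435],[463,470],[440,400],[571,461],[406,372],[529,345]])/s,[12,12,12,12,50,50,30,30.]))
print(pix2w("side",np.array([[400,303],[456,287]])/s,[55,55.]))
import json,pickle
def snap(pos,name):
    env.reach(pos,down(0)); st=env.read_state(); im=viewer.camera("wrist")
    cv2.imwrite(f"pics/{name}.png",cv2.resize(im,(800,600),interpolation=cv2.INTER_CUBIC)); cv2.imwrite(f"pics/{name}_raw.png",im)
    pickle.dump(st,open(f"{name}.pkl","wb")); print(st['time_s'],st['tool_pos'])
snap([600,-250,340],"w1"); snap([640,0,360],"w2")
E
```

```text
[[ 561.8 -117.9   12. ]
 [ 562.3 -218.    12. ]
 [ 577.  -306.6   12. ]
 [ 449.4 -316.7   12. ]
 [ 464.4 -217.4   50. ]
 [ 568.5 -389.5   50. ]
 [ 454.5 -121.3   30. ]
 [ 676.3 -147.2   30. ]]
[[511.7  26.3  55. ]
 [630.6  30.6  55. ]]
1.1 [ 600.1 -249.   339.6]
2.15 [639.9  -0.5 359.9]
```

View pics/w1.png

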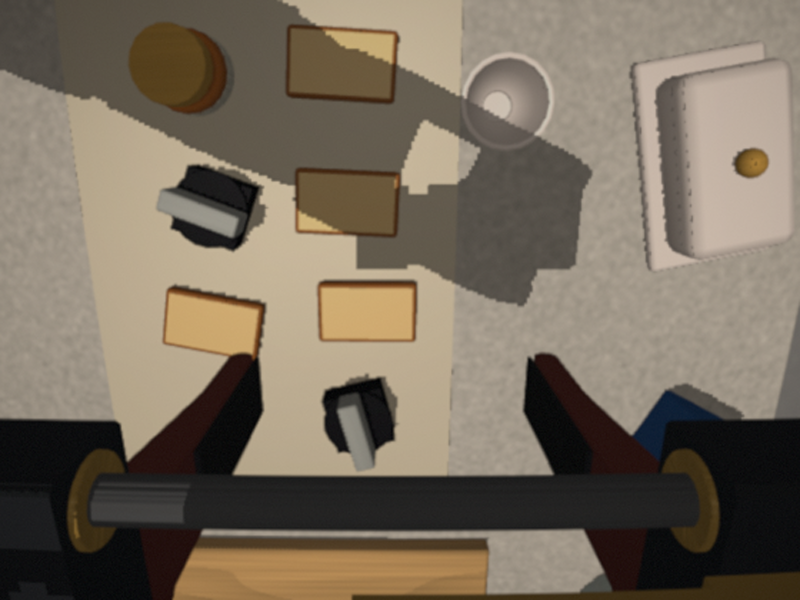

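View pics/w2.png

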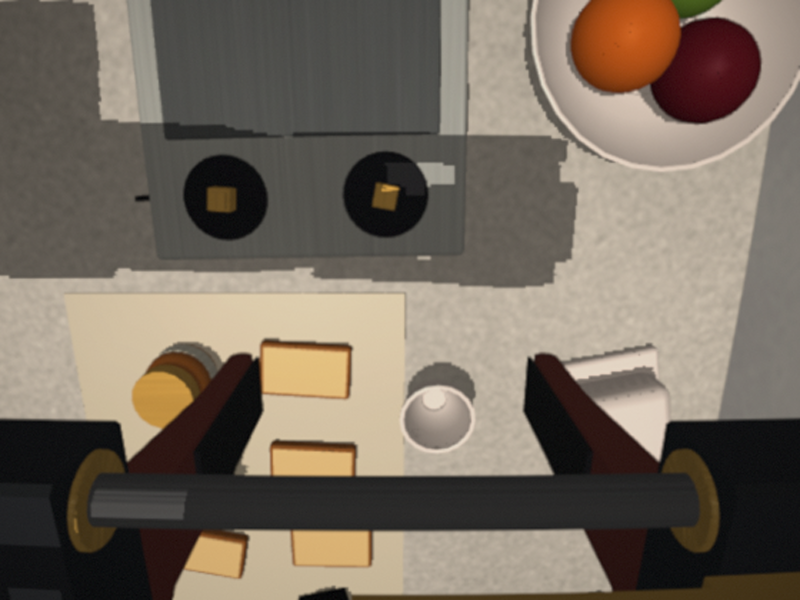

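Run:
```python
from h import *
import pickle
np.set_printoptions(precision=1,suppress=True)
s1=pickle.load(open("w1.pkl","rb"));s2=pickle.load(open("w2.pkl","rb"));s=800/560
for q in ([(290,27),(397,33),(394,98),(288,93)],[(297,170),(399,175),(397,234),(297,232)],[(319,285),(415,285),(415,340),(320,340)],[(170,292),(264,303),(257,356),(164,343)]):
    P=pix2w("wrist",np.array(q)/s,12.,s1) if 0 else pix2w("wrist",np.array(q)/s,np.full(4,12.),s1)
    d=P[1]-P[0]+P[2]-P[3]; print(P.mean(0)[:2],np.linalg.norm(P[1]-P[0]),np.linalg.norm(P[2]-P[1]),np.degrees(np.arctan2(d[1],d[0])))
a=cv2.imread("pics/w1_raw.png");b=cv2.imread("pics/w2_raw.png")
def crop(im,x,y,w=66,h=50): 
    c=cv2.resize(im[y:y+h,x:x+w],(396,300),interpolation=cv2.INTER_CUBIC); return cv2.convertScaleAbs(c,alpha=1.3,beta=10)
o=np.vstack([np.hstack([crop(a,108,118),crop(a,218,280)]),np.hstack([crop(b,125,114),crop(b,238,112)])])
cv2.imwrite("pics/c1.png",o)
# plate corners in w2
print(pix2w("wrist",np.array([[166,138],[439,132],[225,198],[386,194]])/s,np.array([45,45,40,40.]),s2))
```

```text
[ 562.8 -113.7] 75.96966690011553 44.11749675824289 -3.0478264316411705
[ 564.6 -213.7] 76.77857857232557 44.709184087376386 -2.021701234334597
[ 578.6 -301.4] 76.28741445487208 46.44218697865853 0.05073529421524312
[ 452.8 -311. ] 76.39576699667468 46.67516399720616 -7.566757894915113
[[474.9  83.3  45. ]
 [672.1  86.2  45. ]
 [513.3  39.4  40. ]
 [634.   41.9  40. ]]
```

View pics/c1.png

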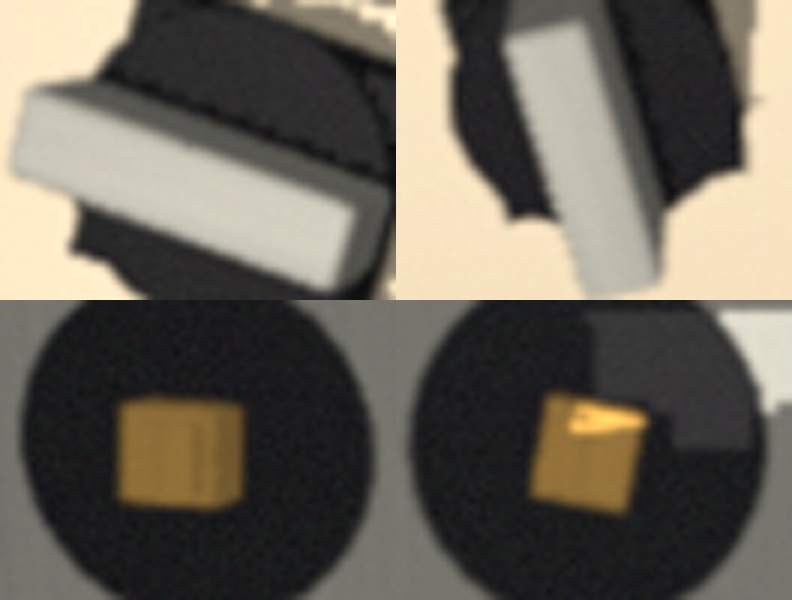

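Slices measure about 76 × 46 (pale faces), and the spindles are 120.7 mm apart, so the scale checks out. I'll take a closer spindle view and then move the first two slices.

```bash
cat >> h.py <<'E'
TIP=env.tips_ahead
import pickle
def go(x,y,tipz,yaw,rate=None,**k):
    """tip of fingers to x,y,tipz; joint move if rate is None"""
    p=[x,y,tipz+TIP]
    if rate is None: return env.reach(p,down(best(p,yaw)))
    return env.move_l(p,rate=rate,**k)
def best(p,yaw):
    c=[(abs(q[5]),y) for y in (yaw,yaw+np.pi,yaw-np.pi) for q in [env.ik(p,down(y))] if q is not None]
    return min(c)[1]
def snap(pos,name,yaw=0):
    env.reach(pos,down(yaw)); st=env.read_state(); im=viewer.camera("wrist")
    cv2.imwrite(f"pics/{name}.png",cv2.resize(im,(800,600),interpolation=cv2.INTER_CUBIC)); cv2.imwrite(f"pics/{name}_raw.png",im)
    pickle.dump(st,open(f"{name}.pkl","wb")); return st
G=np.radians(1.0); PC=np.array([571,209.])
def slot(dx,dy): return PC+[dx*np.cos(G)-dy*np.sin(G),dx*np.sin(G)+dy*np.cos(G)]
def slice_move(x,y,a,dx,dy):
    set_gripper(70); ya=np.radians(a)+np.pi/2
    go(x,y,60,ya); hit=go(x,y,2.5,ya,rate=120,f_stop=12)
    if hit: print("contact",env.read_state()['tool_pos']); go(x,y,80,ya,rate=150); return False
    set_gripper(0); w=env.read_state()['width']; print("width",w)
    if not 45<w<56: set_gripper(70); go(x,y,80,ya,rate=150); return False
    go(x,y,110,ya,rate=250); w=env.read_state()['width']
    if not 45<w<56: print("lost",w); return False
    X,Y=slot(dx,dy); yt=G+np.pi/2
    go(X,Y,90,yt); w=env.read_state()['width']; print("above plate",w)
    if not 45<w<56: return False
    go(X,Y,49,yt,rate=120,f_stop=12); print(env.read_state()['tool_pos'][2]-TIP); set_gripper(66); go(X,Y,110,yt,rate=250)
    print("t",env.read_state()['time_s']); return True
E
python3 - <<'E'
from h import *
snap([574,20,200],"sp")
im=cv2.imread("pics/sp_raw.png"); cv2.imwrite("pics/spc.png",cv2.resize(im[80:280,140:406],(798,600),interpolation=cv2.INTER_CUBIC))
slice_move(562.8,-113.7,-3,-50,65)
E
```

```text
contact [ 561.77065446 -113.12697266   80.35663371]
```

View pics/spc.png

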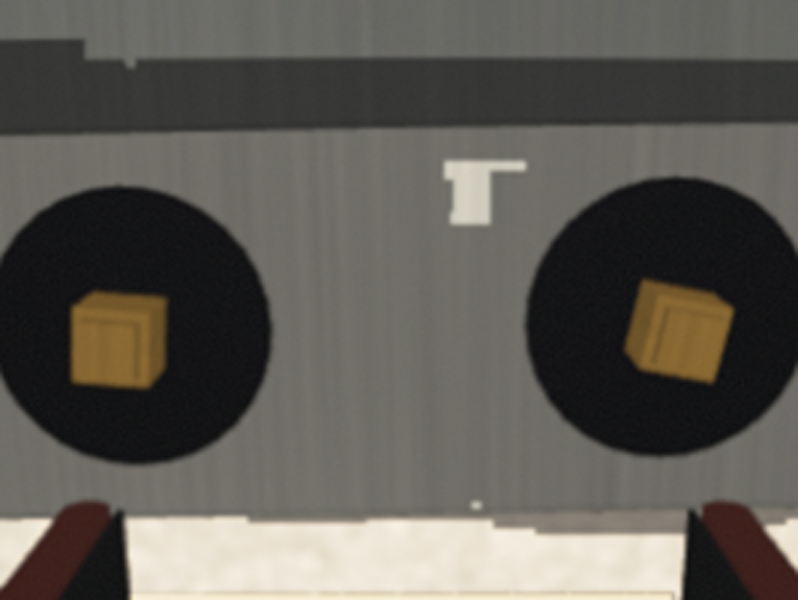

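Run:
```python
from h import *
np.set_printoptions(precision=1,suppress=True)
st=pickle.load(open("sp.pkl","rb"))
f=lambda q,z: pix2w("wrist",np.array(q,float)/3+[140,80],np.full(len(q),float(z)),st)[:,:2]
print(f([(132,325),(667,317)],40.5)); print(f([(112,347),(677,335)],57)); print(f([(108,351),(685,342)],61))
print(f([(0,132),(798,123)],41)) # 
# project model of guess
w=lambda P:(w2pix("wrist",P,st)-[140,80])*3
im=cv2.imread("pics/spc.png")
for c,a in (((513.2,40),0),((633.2,42),-11)):
    r=np.radians(a)
    for h,z in ((8,40),(8,57),(6,61)):
        P=np.array([[c[0]+h*(i*np.cos(r)-j*np.sin(r)),c[1]+h*(i*np.sin(r)+j*np.cos(r)),z] for i,j in((1,1),(-1,1),(-1,-1),(1,-1))])
        cv2.polylines(im,[np.round(w(P)).astype(int)],True,(0,255,0) if z>41 else (255,255,0),1)
    t=np.linspace(0,6.28,80); cv2.polylines(im,[np.round(w(np.c_[c[0]+30*np.cos(t),c[1]+30*np.sin(t),0*t+40])).astype(int)],True,(0,0,255),1)
cv2.imwrite("pics/ov.png",im[150:480])
```

```text
[[514.9  39.6]
 [633.9  41.2]]
[[514.5  38.7]
 [632.3  41. ]]
[[514.7  38.8]
 [633.   40.5]]
[[489.4  82. ]
 [659.4  83.6]]
```

View pics/ov.png

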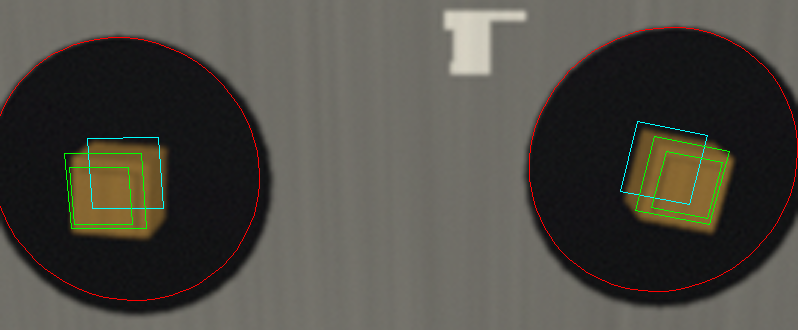

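The overlay needs shifting about 7 px right and 9 px down for the near spindle, and 4 right and 9 down for the far one. That puts the seats at about (514.7, 38.4) and (634.0, 40.3), with angles of about -4° and -11.5°. Now the slices.

```bash
sed -i 's/hit=go(x,y,2.5,ya,rate=120,f_stop=12)/go(x,y,20,ya,rate=200); hit=go(x,y,4.5,ya,rate=60,f_stop=15)/; s/go(X,Y,49,yt,rate=120,f_stop=12)/go(X,Y,51,yt,rate=100,f_stop=15)/' h.py
python3 - <<'E'
from h import *
if slice_move(562.8,-113.7,-3,-50,65): slice_move(564.6,-213.7,-2,50,65)
st=snap([580,-250,340],"w3"); print(st['time_s'])
E
```

```text
width 49.87028164211455
above plate 49.73251429796957
49.007151167191665
t 11.7167
width 49.202149108798956
above plate 49.5112689544033
48.35051363461898
t 19.2167
21.1917
```

View pics/w3.png

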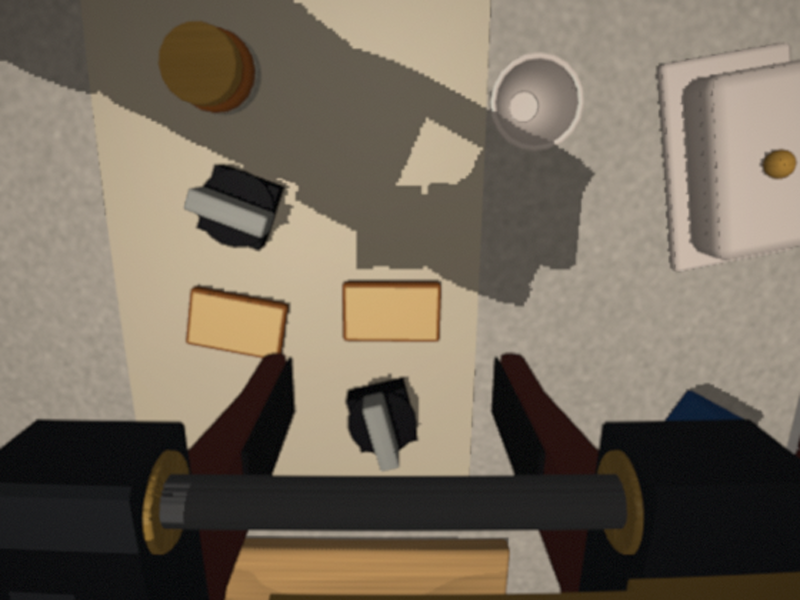

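Mat view w3: nothing has moved, allowing for the 20 mm camera shift. Now the last two slices and the knob poses.

Run:
```python
from h import *
np.set_printoptions(precision=1,suppress=True)
s1=pickle.load(open("w1.pkl","rb"))
for q,o in (([(32,90),(352,205),(330,292),(12,175)],(108,118)),([(108,40),(188,22),(265,275),(185,297)],(218,280))):
    P=pix2w("wrist",np.array(q)/6+o,np.full(4,53.),s1); 
    e=[np.linalg.norm(P[i]-P[i-1]) for i in range(4)]; d=(P[1]-P[0]+P[2]-P[3]) if e[1]>e[0] else (P[2]-P[1]+P[3]-P[0])
    print(P.mean(0),e,np.degrees(np.arctan2(d[1],d[0])))
if slice_move(578.6,-301.4,0,-50,-65): slice_move(452.8,-311,-7.5,50,-65)
st=snap([580,-265,240],"w4"); print(st['time_s'])
im=viewer.camera("side"); cv2.imwrite("pics/side1.png",cv2.resize(im,(800,600)))
```

```text
[ 463.5 -216.7   53. ] [np.float64(14.707892847311358), np.float64(55.20310720383434), np.float64(15.260259446666586), np.float64(55.53755146274273)] -20.611795275039245
[ 570.5 -391.4   53. ] [np.float64(55.870677537166394), np.float64(15.170234462195927), np.float64(54.8436219143273), np.float64(16.031627817514632)] -76.16917655037194
width 49.51059010362187
above plate 50.05878100316376
49.29945315515252
t 28.0833
width 50.06936485783987
above plate 50.10072324503854
50.1473562287035
t 35.775
37.3083
```

View pics/w4.png

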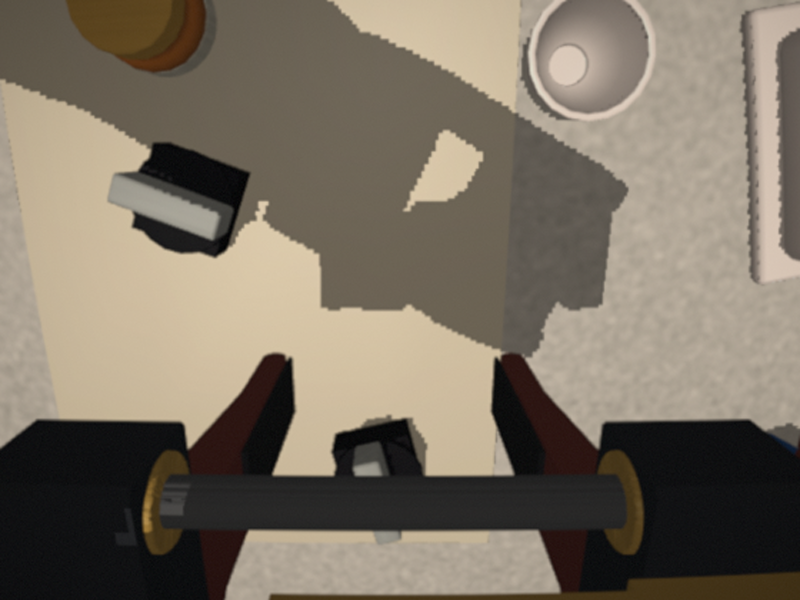

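View pics/side1.png

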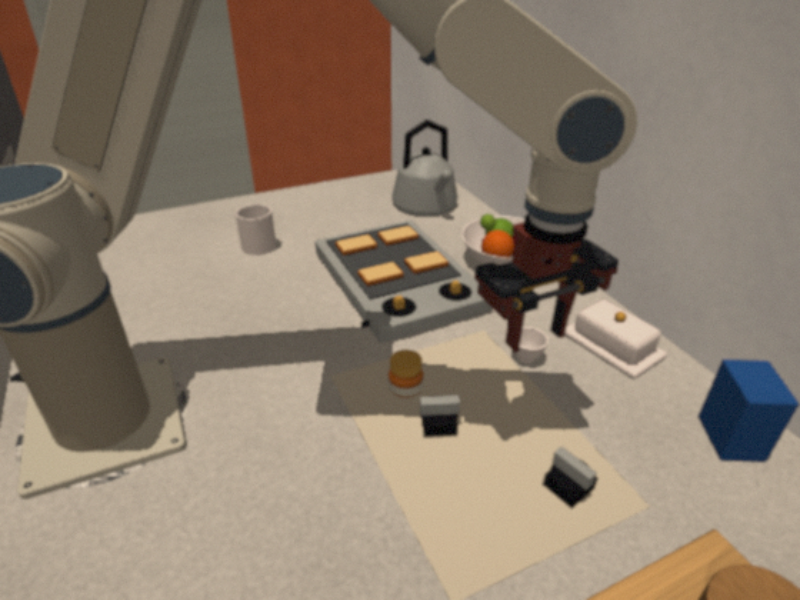

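All four slices are flat on the plate (side view around (357,244), (398,234), (381,272), (427,261)) and the knobs haven't moved. Next, knob1 goes to the near spindle.

```bash
cat >> h.py <<'E'
rd=env.read_state
def servo(x,y,tipz,rate=60,n=2):
    c=np.array([x,y,tipz+TIP],float); t=c.copy()
    for _ in range(n):
        env.move_l(t,rate=rate); env.hold(.15); t=t+(c-np.array(rd()['tool_pos']))
    return t-c   # command offset
def knob_pick(x,y,bar):
    ya=np.radians(bar)+np.pi/2; set_gripper(44)
    go(x,y,90,ya); go(x,y,60,ya,rate=200); hit=go(x,y,32.5,ya,rate=50,f_stop=12)
    set_gripper(0); env.hold(.2); s=rd(); g=s['tool_pos'][2]-TIP; print("pick hit",hit,"w",s['width'],"g",g,s['tool_pos'][:2],s['time_s'])
    return g
def knob_place(cx,cy,bar,g):
    ya=np.radians(bar)+np.pi/2
    p=rd()['tool_pos']; env.move_l([p[0],p[1],TIP+140],rate=200); print("w",rd()['width'])
    go(cx,cy,140,ya); off=servo(cx,cy,61+g+4); w=rd()['width']; print("over",w,rd()['tool_pos'],off)
    if not 12<w<20: return False
    cand=[(0,0)]+[(r*np.cos(a),r*np.sin(a)) for r in (1.3,2.6) for a in np.arange(6)*np.pi/3]
    for dx,dy in cand:
        b=np.array([cx+dx,cy+dy,TIP])+off
        env.move_l(b+[0,0,61+g+2],rate=60)
        env.move_l(b+[0,0,40+g-2],rate=25,f_stop=15)
        s=rd(); h=s['tool_pos'][2]-TIP-g; print((round(dx,1),round(dy,1)),"h",round(h,1),"F",np.round(s['force'],1),"w",round(s['width'],1))
        if h<42.5: return True
        if not 12<s['width']<20: return False
    return False
E
python3 - <<'E'
from h import *
np.set_printoptions(precision=2,suppress=True)
g=knob_pick(463.5,-216.7,-20.6)
if 12<rd()['width']<20: print(knob_place(514.7,38.4,-4,g), rd()['time_s'])
E
```

```text
pick hit False w 15.604062973757356 g 32.61182658975497 [ 463.59 -216.69] 41.3917
w 16.07830188280323
over 15.934159246298096 [514.46  38.42 177.3 ] [-0.03 -0.02 -0.08]
(0, 0) h 39.9 F [-0.7 -0.1  5.8] w 15.7
True 47.075
```

Seated at h = 39.9 on the first try. Release it and place knob2 on the far spindle.

Run:
```python
from h import *
np.set_printoptions(precision=2,suppress=True)
set_gripper(40); p=rd()['tool_pos']; env.move_l([p[0],p[1],TIP+140],rate=200)
g=knob_pick(570.5,-391.4,-76.2)
ok=False
if 12<rd()['width']<20: ok=knob_place(634,40.3,-101.5,g); print(ok, rd()['time_s'])
if ok:
    set_gripper(40); p=rd()['tool_pos']; env.move_l([p[0],p[1],TIP+140],rate=200)
    snap([574,20,240],"w5")
    im=cv2.imread("pics/w5_raw.png"); cv2.imwrite("pics/w5c.png",cv2.resize(im[0:300,80:480],(800,600),interpolation=cv2.INTER_CUBIC))
```

```text
pick hit False w 15.85691295610521 g 32.65460857997245 [ 570.61 -391.45] 51.8167
w 15.886886950588105
over 16.115528802168665 [633.72  40.24 177.2 ] [-0.01 -0.01 -0.07]
(0, 0) h 39.9 F [-0.1  0.5  3.5] w 15.9
True 56.6417
```

View pics/w5c.png

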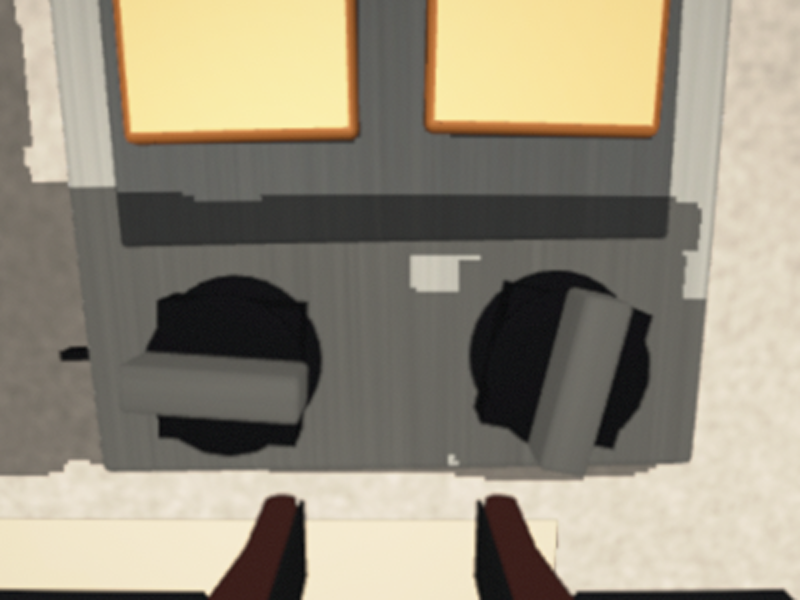

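Both knobs are seated: near bar at about -4° and far bar at about -101.5°. Now turn them clockwise until the torque rises at the stop.

```bash
cat >> h.py <<'E'
def turn(cx,cy,bar,extra=14):
    end=np.degrees(G)-np.degrees(1.2)+(-90 if bar<-50 else 0)
    yaw=np.radians(bar)+np.pi/2; z=40+33.0; set_gripper(44)
    p=[cx,cy,130+TIP]
    c=[y for y in (yaw,yaw+np.pi,yaw-np.pi) if all(env.ik(p,down(y+t)) is not None and abs(env.ik(p,down(y+t))[5])<2.45 for t in np.radians([0,-40,-82]))]
    y0=min(c,key=lambda y:abs(env.ik(p,down(y))[5]))
    env.reach(p,down(y0)); hit=go(cx,cy,z,0,rate=100,f_stop=12); set_gripper(0); env.hold(.2)
    s=rd(); t0=s['wrist_torque'][2]; pos=s['tool_pos']; print("grip",hit,s['width'],pos)
    a=bar
    while a>end-extra:
        a-=3 if a>end+6 else 1.5
        env.reach([cx,cy,pos[2]],down(y0+np.radians(a-bar))); s=rd(); t=s['wrist_torque'][2]-t0
        if abs(t)>.08: print("a",round(a-end,1),"t",round(t,2),"w",round(s['width'],1),end="; ")
        if abs(t)>.8: break
    print("final",a-end,"q6",s['qpos'][5],"F",np.round(s['force'],1)); set_gripper(44); env.move_l([cx,cy,140+TIP],rate=200)
    print("t",rd()['time_s'])
E
python3 - <<'E'
from h import *
np.set_printoptions(precision=2,suppress=True)
turn(514.7,38.4,-4)
E
```

```text
grip False 15.517451496387563 [514.87  38.39 153.3 ]
a 39.8 t -0.08 w 15.8; a 30.8 t -0.1 w 16.0; a 3.8 t -0.1 w 16.0; a -12.7 t 0.2 w 15.9; a -14.2 t 0.44 w 15.7; final -14.245064584301218 q6 -0.08960954134791987 F [-2.7  8.4  7.2]
t 70.35
```

Run:
```python
from h import *
np.set_printoptions(precision=2,suppress=True)
turn(634,40.3,-101.5,17)
snap([574,20,240],"w6")
im=cv2.imread("pics/w6_raw.png"); cv2.imwrite("pics/w6c.png",cv2.resize(im[0:300,80:480],(800,600),interpolation=cv2.INTER_CUBIC))
```

```text
grip False 16.002555171154164 [634.17  40.33 153.35]
a -9.7 t 0.1 w 16.0; a -11.2 t 0.11 w 15.7; a -12.7 t 0.24 w 16.3; a -14.2 t 0.41 w 15.9; a -15.7 t 0.58 w 15.9; a -17.2 t 0.59 w 15.9; final -17.24506458430122 q6 1.5258375569363332 F [0.5 6.5 1.4]
t 81.7
```

View pics/w6c.png

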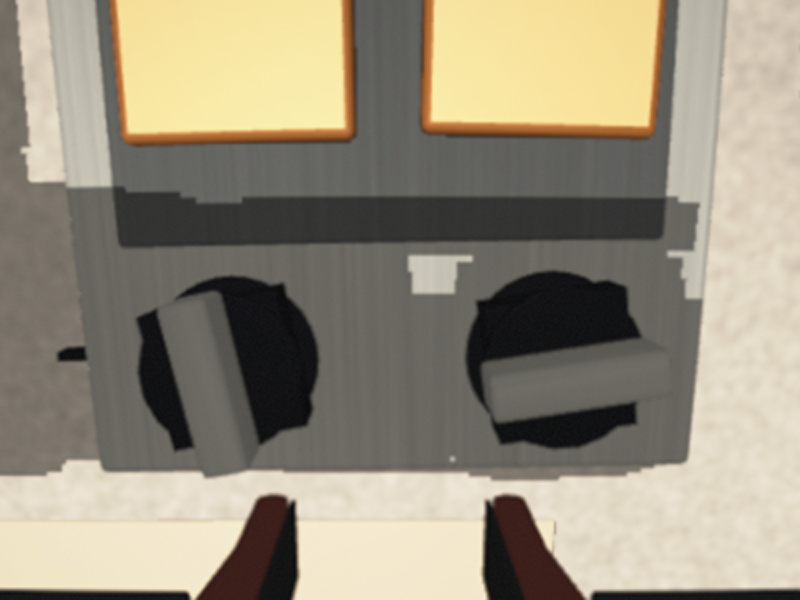

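Both knobs sit at their stops, past the nominal angle by the bore play. One last overall check.

Run:
```python
from h import *
env.reach([574,-150,330],down(0))
cv2.imwrite("pics/side2.png",cv2.resize(viewer.camera("side"),(800,600))[150:500])
```

```text
(no output)
```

View pics/side2.png

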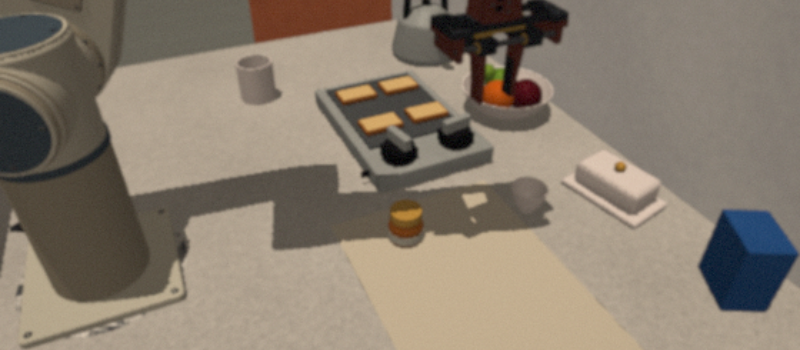

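The final view shows four slices on the plate, both knobs home and turned, and the jam, salt and mug where they were.

```bash
python3 -c "
from station import workorder; print(workorder.sign_off())"
```

```text
the job is handed in; nothing more can be done
None
```

The job is handed in: all four slices lie flat on the plate, both knobs are fully on their spindles and were then turned clockwise to the stops, and the jam, salt and mug were not moved.

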